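# Slide a glass plate under the cutter bar and home against the fence

### The arm

A 6-joint arm with a two-finger parallel gripper is mounted at the origin on the work surface. World frame = base frame: x ahead of the robot, y to its left, z up, the work surface at z = 0. Lengths are in m, angles in rad, forces in N, time in s.
With the tool pointing down it reaches from about 0.4 to 0.825 m from the base axis. Payload 7 kg.
Tool frame: the origin (TCP) lies at the centre of the arm's flange, where the gripper is bolted on; the fingertips stand 178 mm ahead of it and the grasp point (between the pads) lies 159 mm ahead of it; z points along the fingers, y is the direction in which the jaws open and shut (so a half turn about z gives the same grasp; the last joint's range is limited). The gripper opens to 88 mm and grips with 3 to 60 N. Pads are 19 mm wide; open, the fingers measure 130 mm over their backs; the gripper's body (78 mm by 193 mm) begins 47 mm behind the grasp point.
Start: joints at [1.525, 0.359, 0.012, 0, -1.224, -0.288], TCP at [0.221, 0.638, 0.405] pointing down, gripper open.
Joint ranges: [-3.07, 3.07], [-1.43, 2.12], [-1.02, 1.25], [-3.03, 1.67], [-3.05, -0], [-3.03, 3.03]. Speed limits (rad/s): [2.39, 2.39, 3.01, 3.14, 3.14, 3.14].

### API

Orientations are given as [roll, pitch, yaw] about the fixed x, y, z axes, in that order (R = Rz(yaw) Ry(pitch) Rx(roll)).
In Python, from station import * gives the robot as it stands.
- The arm moves only by the tool send_rows, never from a script. Its argument "motion" is a list of rows, each an object with "offset": the shift along the tool's x, y, z in cm, a list of three; "turn": the turn about the tool's z in degrees. In form: [{"offset": [x, y, z], "turn": turn}, ...]. A call has 1 to 8 rows; each row is the pose to reach, as a shift and turn from the pose commanded when the call began, along the tool's axes at that moment; what a row does not reach only later rows make up. A row lasts 1/10 s, in which the tool goes at most 50 mm and 8.59 degrees, less where a joint would pass 70% of its speed; a pose out of reach is approached as far as the arm can. A call with a gripper value outside its range is refused whole. "hand" is the opening, from -1 (shut) to 1 (fully open), set as the call begins (left out, the last holds). The fingers move at their own pace and stop on an object; "squeeze" is the grip in N (left out, the last holds). Time passes only in rows, so rows that repeat a pose let the fingers close. It gives the time, the measured TCP pose, the force and the opening at its end, in the units of the state.
- get_state(): the state, without advancing time (a new reading comes with each control period).
- grab_frame(name): name is "scene" or "top" or "wrist"; returns a dict with "frame" (420x560x3 uint8, blue, green, red), "range_z" (420x560 float32, m along the optical axis (not along the pixel's ray), 0 where there is no reading), "vertical_fov" (degrees; the focal length in pixels is half the picture's height over the tangent of half this angle, whatever the lens; pixels are square), "cx", "cy" (the principal point, pixels), "cam_to_world" (4x4, takes a point from camera to world coordinates). Camera axes: x right, y up, looking along -z (the intrinsics and any distortion apply to the point x, -y, -z); pixel columns grow to the right and rows downward; lengths in m; the calibration is good to about 2 mm. A picture is of the moment at which its call begins.
- job_done(): hands the job in, once; it reports no verdict.
The state is a dict: "t": time; "q": joint angles; "qd": joint speeds; "joint_efforts": joint torques, N m; "eef_pos": TCP position; "ee_rot": TCP orientation; "force": force on the tool from outside, world axes, zero at the start; "moment": the same for the moment, N m; "width": finger opening in m.
Only numpy, scipy, OpenCV 4.12 (cv2) and the standard library are available. Lean on these libraries where they do the work, as an engineer would, in place of code of your own. Each camera call takes 0.05 s, during which the arm holds its last target. There are 200 camera calls.

### The job

Get the amber glass plate ready for scoring: with the fingertips, push it flat along the cutting board, under the low cutter bar, until its long leading edge sits fully home and flush along the back fence; push gently, do not pick it up or let it tip, and do not let it foul the bar or its end blocks. Keep the robot off the bar, leave its cutter carriage and the other tools where they are, and finish with the robot clear of everything.

Things in the scene. Friction and masses are not known exactly. Their poses are not given: they have to be found in the camera images.
- board: white laminate glass-cutting board with a printed grid, fixed to the table. Its origin is on the table; its top is level, 18 mm above the table. Its x axis is the direction in which glass is pushed (towards the fence), y is to the left of that. The top reaches from x = -210 to +160 mm and from y = -250 to +180 mm.
- fence: aluminium back fence fixed on the board's top, 300 mm long (along y) and 16 mm high. Its origin is at the foot of the middle of its flat working face (at x = 120, y = 0, z = 18 mm on the board); axes as the board's, the face looks to -x.
- bar: aluminium cutter bar across the board, parallel to the fence; it covers 45 to 75 mm from the fence's face. Underside 12 mm above the board's top, upper side 36 mm, brass end screws 50 mm. Carried by two black end blocks (44 mm in x), free span y = -135 to +135 mm; overhangs the right (-y) block. Origin: on the board's top, mid-span, under the bar's centre line; axes as the board's.
- plate: the work: a loose plate of amber streaky glass, 130 mm (x) by 160 mm (y) by 8 mm thick, 0.33 to 0.52 kg, flat on the board before the bar. Origin at the centre of its underside; its +x side is the long leading edge. At first turned up to 0.2 rad to the board. Sliding friction about 2 to 4 N; it stays where left. When home, its trailing edge is 55 mm before the bar.
- lead_left (a point): left (+y) end of the plate's leading edge, at the underside, 65 mm ahead and 80 mm left of the plate's origin
- lead_right (a point): right (-y) end of the plate's leading edge, at the underside, 65 mm ahead and 80 mm right of the plate's origin
- cutter_head (a point): top of the red knob of the cutter carriage, which slides along the bar (friction about 2 N); parked on the bar's right-hand overhang, 82 mm above the board's top. Leave it there.
- glass_cutter: bystander: green pencil-grip glass cutter, 135 mm long, 14 mm thick, lying on the board to the right of the plate. Origin at the centre of its underside.
- pliers: bystander: running pliers with blue handles, about 160 mm long, 55 mm wide, 15 mm thick, lying on the board farther to the right. Origin at the underside near the pivot; the handles run to -x.
- oil: bystander: small white bottle of cutting oil with a blue cap, 46 mm diameter, 115 mm high, standing on the table before the board. Origin at the centre of its underside.
Mind the look-alikes: they are no part of the job. Of the things that look like the plate, the largest one is meant.

How it is judged:
By the outcome, as a careful person would: the job done as asked, in the order asked, and still so for the second after the job is handed in, with the robot touching nothing.
It also fails if it takes over 42 s, if anything falls off the work surface, if the arm or the gripper's body presses on something with over 40 N, if the wrist force passes 120 N, or if a joint passes its speed limit or range.

## Working session

There is one attempt and no reset: what is moved stays moved. The work goes in short steps, Python scripts to look and compute and a tool call to move; the robot and the scene stay as the last step left them, time stands still between calls to the robot, and variables do not carry over. Pictures are saved under pics/ and viewed, about 8 in all and at most 12, crops included, and the job is handed in when it is done.

Besides the shell and the picture viewer there is one more tool, called after "Request:" by a JSON object that holds its "op" and its "data". send_rows: Moves the arm, as the interface text tells. Its arguments: {"type":"object","properties":{"motion":{"type":"array"},"hand":{"type":"number"},"squeeze":{"type":"number"}},"required":["motion"]}

```bash
mkdir -p pics; ls; python3 - <<'E'
from station import *
import cv2,numpy as np
print(get_state())
for n in ("top","scene"):
    f=grab_frame(n); cv2.imwrite(f"pics/{n}0.png",f["frame"]); np.savez(f"pics/{n}0.npz",**f)
    print(n,f["vertical_fov"],f["cx"],f["cy"],np.round(f["cam_to_world"],3).tolist(),[k for k in f])
E
```

```text
pics
{'t': 0.0, 'q': array([ 1.52512093e+00,  3.59422882e-01,  1.10231230e-02, -3.56990915e-04,
       -1.22410452e+00, -2.88113758e-01]), 'qd': array([-2.97893493e-04, -1.46640462e-04, -4.70446188e-04, -1.25244512e-03,
       -4.95670360e-05,  1.41043151e-03]), 'joint_efforts': array([ 6.23291089e-05, -5.82719707e+01,  2.93037558e+01,  6.99671522e+00,
        6.81251142e-03, -1.67617941e-04]), 'eef_pos': array([0.22107393, 0.63755617, 0.40368236]), 'ee_rot': array([ 3.13985973e+00, -1.63599018e-04, -3.33910603e-01]), 'force': array([ 0.07689628,  0.03387692, -0.15616435]), 'moment': array([ 0.04533768,  0.00371882, -0.00265882]), 'width': 0.08784000292634767}
top 53.77358209708497 272.976697890862 209.41302722133014 [[0.082, 0.974, -0.212, 0.37], [-0.997, 0.079, -0.022, -0.098], [-0.004, 0.213, 0.977, 0.924], [0.0, 0.0, 0.0, 1.0]] ['frame', 'range_z', 'vertical_fov', 'cx', 'cy', 'cam_to_world']
scene 43.78501021398992 270.8388793768591 213.5728968602536 [[0.82, -0.354, 0.449, 1.046], [0.571, 0.487, -0.661, -0.855], [0.016, 0.798, 0.602, 0.787], [0.0, 0.0, 0.0, 1.0]] ['frame', 'range_z', 'vertical_fov', 'cx', 'cy', 'cam_to_world']
```

View pics/top0.png

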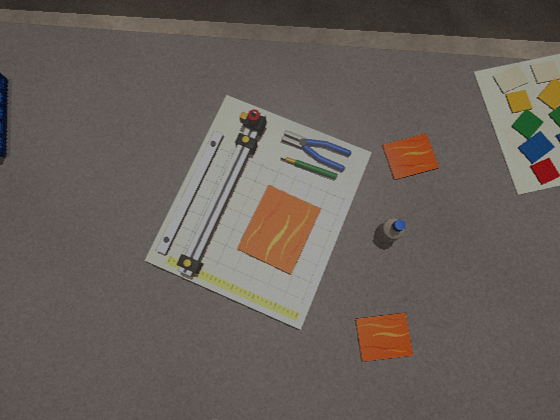

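View pics/scene0.png

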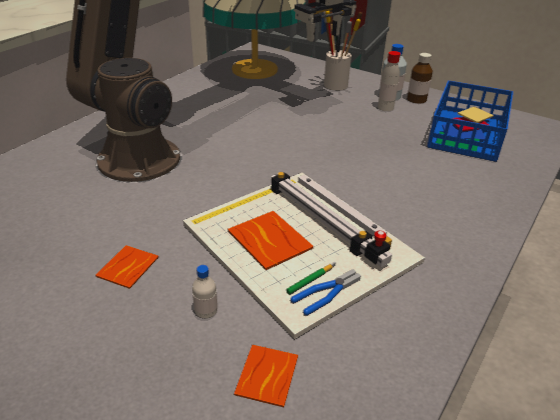

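The top view shows three amber pieces: the plate on the board near (280,230), and smaller ones at (410,156) and (384,337). The fence is at about (190,193) and the bar runs from (187,265) to (250,130). The carriage's red knob is at (254,115).

Next I measure the board, the plate and the other parts.

```bash
cat > h.py <<'E'
import cv2,numpy as np
def ray(f,uv,z):
    uv=np.atleast_2d(np.asarray(uv,float)); F=f["frame"].shape[0]/2/np.tan(np.radians(float(f["vertical_fov"]))/2)
    d=np.c_[(uv[:,0]-f["cx"])/F,-(uv[:,1]-f["cy"])/F,-np.ones(len(uv))]
    T=f["cam_to_world"]; w=d@T[:3,:3].T; s=(z-T[2,3])/w[:,2]
    return T[:3,3]+w*s[:,None]
def proj(f,P):
    P=np.atleast_2d(P);T=f["cam_to_world"];F=f["frame"].shape[0]/2/np.tan(np.radians(float(f["vertical_fov"]))/2)
    c=(P-T[:3,3])@T[:3,:3]
    return np.c_[f["cx"]-F*c[:,0]/c[:,2], f["cy"]+F*c[:,1]/c[:,2]]
def rigid(A,B): # board xy -> world xy
    a,b=A.mean(0),B.mean(0);z=(A-a)[:,0]+1j*(A-a)[:,1];w=(B-b)[:,0]+1j*(B-b)[:,1]
    th=np.angle(np.sum(w*z.conj()));R=np.array([[np.cos(th),-np.sin(th)],[np.sin(th),np.cos(th)]])
    return th,R,b-R@a
def amber(f):
    h=cv2.cvtColor(f["frame"],cv2.COLOR_BGR2HSV)
    m=cv2.inRange(h,(2,130,70),(30,255,255)); m=cv2.morphologyEx(m,cv2.MORPH_OPEN,np.ones((3,3)))
    return cv2.morphologyEx(m,cv2.MORPH_CLOSE,np.ones((5,5)))
def quad(m,near=None):
    cs,_=cv2.findContours(m,cv2.RETR_EXTERNAL,cv2.CHAIN_APPROX_NONE)
    return sorted(cs,key=cv2.contourArea)[::-1]
E
cat > m.py <<'E'
from h import *
top=np.load("pics/top0.npz");sc=np.load("pics/scene0.npz")
A=np.array([[.16,-.25],[-.21,-.25],[-.21,.18],[.16,.18]])
px={"top":[(226,96),(371,152),(301,328),(147,262)],"scene":[(424,260),(296,337),(184,225),(302,174)]}
for n,f in(("top",top),("scene",sc)):
    g=cv2.cvtColor(f["frame"],cv2.COLOR_BGR2GRAY)
    c=cv2.cornerSubPix(g,np.float32(px[n]).reshape(-1,1,2),(4,4),(-1,-1),(3,30,.01)).reshape(-1,2)
    W=ray(f,c,.018)[:,:2]; th,R,t=rigid(A,W)
    print(n,"board",np.round(c,1).tolist(),"yaw",th,"t",t,"res mm",np.round((W-(A@R.T+t))*1000,1).tolist())
    for k in quad(amber(f))[:4]:
        P=ray(f,k.reshape(-1,2),.026)[:,:2]
        (cx,cy),(w,h),a=cv2.minAreaRect(np.float32(P*1000))
        b=(np.array([cx,cy])/1000-t)@R
        print("  amber px",k.reshape(-1,2).mean(0).round(),"world",(cx,cy),"size",(w,h),"ang-board",a-np.degrees(th),"boardxy",b*1000)
E
python3 m.py; python3 -c "
import numpy as np,cv2
f=np.load('pics/top0.npz');cv2.imwrite('pics/crop.png',cv2.resize(f['frame'][80:340,140:440],None,fx=2.3,fy=2.3,interpolation=cv2.INTER_CUBIC))"
```

```text
top board [[226.3000030517578, 94.30000305175781], [371.29998779296875, 152.10000610351562], [300.1000061035156, 329.29998779296875], [144.39999389648438, 259.8999938964844]] yaw 1.2457161500996277 t [ 0.55068886 -0.01529919] res mm [[-0.9, -0.6], [-0.5, 1.2], [1.0, 0.7], [0.5, -1.3]]
  amber px [279. 229.] world (524.1007690429688, -95.59215545654297) size (128.47280883789062, 159.7264404296875) ang-board -2.3071697176971497 boardxy [-84.57946366  -0.44881042]
  amber px [384. 337.] world (314.677490234375, -329.27734375) size (86.64535522460938, 106.48949432373047) ang-board -59.99969367399598 boardxy [-372.91202334  123.37046097]
  amber px [410. 156.] world (715.4619140625, -379.3826599121094) size (86.58208465576172, 106.1630859375) ang-board -51.41679648771668 boardxy [-292.38864094 -272.42580225]
  amber px [552.  94.] world (898.4051513671875, -703.2918701171875) size (46.42955017089844, 76.53291320800781) ang-board 14.996022420974725 boardxy [-540.90386312 -549.23907663]
scene board [[424.3999938964844, 257.29998779296875], [294.1000061035156, 334.79998779296875], [184.0, 225.0], [302.0, 174.0]] yaw 1.261977254783884 t [ 0.55724226 -0.02017544] res mm [[-4.7, 1.6], [-8.8, 1.9], [9.5, -2.8], [4.0, -0.6]]
  amber px [270. 240.] world (528.0718994140625, -96.74530029296875) size (133.35987854003906, 164.89198303222656) ang-board -2.880402913669201 boardxy [-81.81344293   4.51823788]
  amber px [267. 376.] world (733.69775390625, -398.85107421875) size (86.54603576660156, 108.5986328125) ang-board -52.45704208908424 boardxy [-307.13090217 -283.20025864]
  amber px [127. 266.] world (335.9761962890625, -349.0223693847656) size (88.50809478759766, 108.21724700927734) ang-board -60.53407703934059 boardxy [-380.54045503  110.85097504]
  amber px [254.  59.] world (-204.45388793945312, 849.7117309570312) size (169.1217803955078, 550.93505859375) ang-board -37.90154015121803 boardxy [597.23035876 990.05081295]
```

View pics/crop.png

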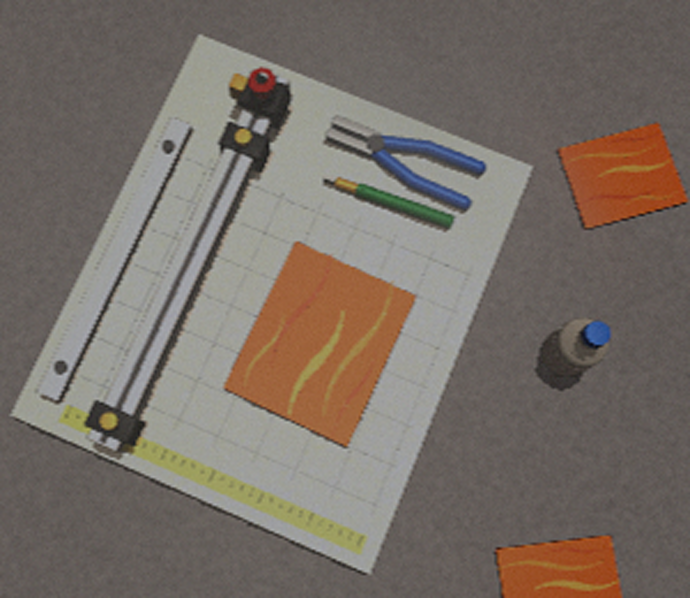

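The crop confirms it. The piece on the board at (280,230) is the largest, about 128×160 mm against 87×106 mm for the two look-alikes, so it is the plate. It lies at board (-85, 0) mm, turned about -2°. The plan is to go around the base to behind the trailing edge with the jaws parallel to the fence.

Request:
{"op": "send_rows", "data": {"motion": [{"offset": [3, 2, 0], "turn": 6}, {"offset": [7, 5, 0], "turn": 14}, {"offset": [11, 8, 0], "turn": 22}, {"offset": [15, 11, 0], "turn": 30}, {"offset": [19, 14, 0], "turn": 38}, {"offset": [23, 17, 0], "turn": 46}, {"offset": [27, 19.5, 0], "turn": 54}, {"offset": [29, 21, 0], "turn": 60}]}}

```text
t: 0.9
eef_pos: [0.4276, 0.3415, 0.4046]
ee_rot: [3.141, -0.0, -1.388]
force: [-0.2, 0.4, 0.1]
width: 0.0878
```

```bash
cat > go.py <<'E'
# tool-axis offset (cm) and turn from here to a board-frame TCP target: bx by (mm) z(m)
import sys,numpy as np
from station import *
s=get_state();bx,by,z=map(float,sys.argv[1:4]);th=float(sys.argv[4]) if len(sys.argv)>4 else 1.2457
t=np.array([.5507,-.0153]);R=np.array([[np.cos(th),-np.sin(th)],[np.sin(th),np.cos(th)]])
p=s["eef_pos"];y=s["ee_rot"][2]
w=np.r_[t+R@np.array([bx,by])/1000,z]-p
X=np.array([np.cos(y),np.sin(y),0]);Y=np.array([np.sin(y),-np.cos(y),0])
print("t",s["t"],"pos",p.round(4),"rot",s["ee_rot"].round(4),"F",s["force"].round(2))
print("board now mm",((p[:2]-t)@R*1000).round(1),"offset cm",np.round(np.array([w@X,w@Y,-w[2]])*100,2),"turn",round(np.degrees((y-(th-np.pi)+np.pi)%(2*np.pi)-np.pi),2))
E
python3 go.py -185 0 0.33
```

```text
t 0.9 pos [0.4276 0.3415 0.4046] rot [ 3.1413e+00 -3.0000e-04 -1.3883e+00] F [-0.23  0.41  0.08]
board now mm [298.8 230.6] offset cm [53.49  3.37  7.46] turn 29.08
```

Request:
{"op": "send_rows", "data": {"motion": [{"offset": [3, 0.2, 0], "turn": 4}, {"offset": [7.5, 0.5, 0], "turn": 9}, {"offset": [12, 0.8, 0], "turn": 14}, {"offset": [16.5, 1, 0], "turn": 19}, {"offset": [21, 1.3, 0], "turn": 24}, {"offset": [25.5, 1.6, 0], "turn": 29}, {"offset": [30, 1.9, 0], "turn": 29}, {"offset": [33, 2.1, 0], "turn": 29}]}}

```text
t: 1.7
eef_pos: [0.4675, 0.0138, 0.4046]
ee_rot: [3.141, -0.0, -1.888]
force: [0.4, 0.6, 0.5]
width: 0.0876
```

```bash
python3 go.py -185 0 0.33
```

```text
t 1.7 pos [0.4675 0.0138 0.4046] rot [ 3.1414e+00 -1.0000e-04 -1.8883e+00] F [0.36 0.6  0.54]
board now mm [ 1.  88.1] offset cm [18.67 -8.67  7.46] turn 0.43
```

Request:
{"op": "send_rows", "data": {"motion": [{"offset": [4, -2, 0], "turn": 0.4}, {"offset": [8, -4, 1], "turn": 0.4}, {"offset": [12, -6, 3], "turn": 0.4}, {"offset": [16, -8, 5], "turn": 0.4}, {"offset": [18.7, -8.7, 7.5], "turn": 0.4}, {"offset": [18.7, -8.7, 7.5], "turn": 0.4}]}}

```text
t: 2.3
eef_pos: [0.4908, -0.1912, 0.3256]
ee_rot: [3.135, -0.001, -1.899]
force: [-0.2, -0.1, -0.5]
width: 0.0879
```

```bash
python3 go.py -185 0 0.199; python3 - <<'E'
from station import *
import cv2,numpy as np
for n in ("wrist","top"):
    f=grab_frame(n); cv2.imwrite(f"pics/{n}1.png",f["frame"]); np.savez(f"pics/{n}1.npz",**f)
f=np.load("pics/wrist1.npz");print(f["vertical_fov"],f["cx"],f["cy"],f["cam_to_world"].round(3).tolist())
E
```

```text
t 2.3 pos [ 0.4908 -0.1912  0.3256] rot [ 3.1347e+00 -1.5000e-03 -1.8985e+00] F [-0.25 -0.09 -0.52]
board now mm [-185.8    0.6] offset cm [-0.08 -0.06 12.66] turn -0.15
70.70444542612462 276.8183450817971 209.24477286086795 [[-0.947, -0.31, -0.087, 0.465], [0.321, -0.904, -0.281, -0.266], [0.008, -0.294, 0.956, 0.305], [0.0, 0.0, 0.0, 1.0]]
```

View pics/wrist1.png

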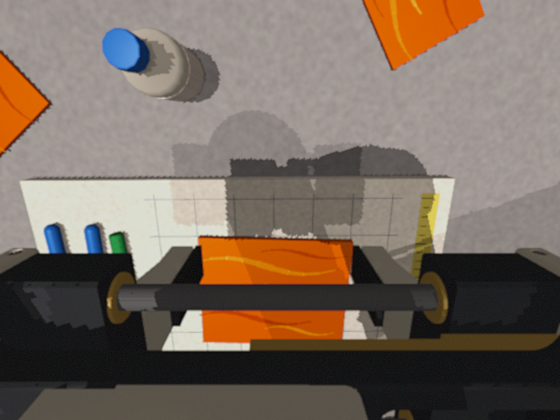

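The wrist view shows the plate's trailing edge from about (200,237) to (352,241) and the board's front edge at row 180. The front-edge corners are near (23,180) and (453,178).

```bash
python3 - <<'E'
from h import *
f=np.load("pics/wrist1.npz");th=1.2457;t=np.array([.5507,-.0153]);R=np.array([[np.cos(th),-np.sin(th)],[np.sin(th),np.cos(th)]])
B=lambda uv,z:((ray(f,uv,z)[:,:2]-t)@R*1000).round(1).tolist()
m=amber(f); uv=[]
for c in range(215,340,5):
    r=np.flatnonzero(m[200:260,c]); 
    if len(r): uv.append((c,200+r[0]))
P=np.array(B(uv,.026));k=np.polyfit(P[:,1],P[:,0],1);print("trailing: x at y=0",k[1],"slope deg",np.degrees(np.arctan(k[0])),"resid",np.std(P[:,0]-np.polyval(k,P[:,1])))
print("corners plate",B([(200,237),(352,241)],.026),"board corners",B([(23,180),(453,178)],.018))
p=f["range_z"];print(p[180,300],p[215,150],p[250,280])
E
```

```text
trailing: x at y=0 -148.35300549349748 slope deg 1.971548901434755 resid 0.3747830936603831
corners plate [[-149.9, -74.4], [-144.6, 80.2]] board corners [[-207.6, -244.3], [-207.9, 177.5]]
0.29363897 0.3003976 0.30442604
```

Request:
{"op": "send_rows", "data": {"motion": [{"offset": [0, 0, 3], "turn": 0}, {"offset": [0, 0, 6], "turn": 0}, {"offset": [0, 0, 8.5], "turn": 0}, {"offset": [0, 0, 10.5], "turn": 0}, {"offset": [0, 0, 11.8], "turn": 0}, {"offset": [0, 0, 12.3], "turn": 0}, {"offset": [0, 0, 12.6], "turn": 0}, {"offset": [0, 0, 12.6], "turn": 0}]}}

```text
t: 3.2
eef_pos: [0.493, -0.1881, 0.2043]
ee_rot: [-3.14, 0.0, -1.893]
force: [-0.8, -0.6, 0.9]
width: 0.0876
```

```bash
python3 go.py -160 0 0.1995
```

```text
t 3.2 pos [ 0.493  -0.1881  0.2043] rot [-3.1405e+00  3.0000e-04 -1.8932e+00] F [-0.76 -0.56  0.86]
board now mm [-182.2   -0.5] offset cm [-2.22  0.04  0.48] turn 0.15
```

Request:
{"op": "send_rows", "data": {"motion": [{"offset": [0, 0.1, 0.2], "turn": 0}, {"offset": [0, 0.2, 0.45], "turn": 0}, {"offset": [-0.3, 0.2, 0.45], "turn": 0}, {"offset": [-0.8, 0.2, 0.45], "turn": 0}, {"offset": [-1.2, 0.2, 0.45], "turn": 0}, {"offset": [-1.5, 0.2, 0.45], "turn": 0}, {"offset": [-1.7, 0.2, 0.45], "turn": 0}]}}

```text
t: 3.9
eef_pos: [0.4962, -0.1714, 0.1992]
ee_rot: [-3.141, 0.0, -1.894]
force: [-0.3, -0.0, 0.2]
width: 0.0873
```

Request:
{"op": "send_rows", "data": {"motion": [{"offset": [-0.1, 0, 0], "turn": 0}, {"offset": [-0.2, 0, 0], "turn": 0}, {"offset": [-0.3, 0, 0], "turn": 0}, {"offset": [-0.4, 0, 0], "turn": 0}, {"offset": [-0.5, 0, 0], "turn": 0}, {"offset": [-0.6, 0, 0], "turn": 0}, {"offset": [-0.7, 0, 0], "turn": 0}, {"offset": [-0.8, 0, 0], "turn": 0}]}}

```text
t: 4.7
eef_pos: [0.4985, -0.1642, 0.1991]
ee_rot: [3.142, -0.0, -1.894]
force: [0.1, -1.6, -0.3]
width: 0.0879
```

```bash
python3 go.py -160 0 0.1995
```

```text
t 4.7 pos [ 0.4985 -0.1642  0.1991] rot [ 3.1416e+00 -1.0000e-04 -1.8943e+00] F [ 0.05 -1.57 -0.29]
board now mm [-157.8    1.8] offset cm [ 0.22 -0.18 -0.04] turn 0.09
```

Contact came at about 1.6 N near board x = -159. I continue the push gently.

Request:
{"op": "send_rows", "data": {"motion": [{"offset": [-0.3, 0, 0], "turn": 0}, {"offset": [-0.6, 0, 0], "turn": 0}, {"offset": [-0.9, 0, 0], "turn": 0}, {"offset": [-1.2, 0, 0], "turn": 0}, {"offset": [-1.5, 0, 0], "turn": 0}, {"offset": [-1.8, 0, 0], "turn": 0}, {"offset": [-2.1, 0, 0], "turn": 0}, {"offset": [-2.4, 0, 0], "turn": 0}]}}

```text
t: 5.5
eef_pos: [0.5062, -0.1412, 0.1992]
ee_rot: [3.142, -0.0, -1.894]
force: [-0.6, -1.7, 0.2]
width: 0.0875
```

Request:
{"op": "send_rows", "data": {"motion": [{"offset": [-0.3, 0, 0], "turn": 0}, {"offset": [-0.6, 0, 0], "turn": 0}, {"offset": [-0.9, 0, 0], "turn": 0}, {"offset": [-1.2, 0, 0], "turn": 0}, {"offset": [-1.5, 0, 0], "turn": 0}, {"offset": [-1.8, 0, 0], "turn": 0}, {"offset": [-2.0, 0, 0], "turn": 0}, {"offset": [-2.0, 0, 0], "turn": 0}]}}

```text
t: 6.3
eef_pos: [0.5127, -0.1221, 0.1992]
ee_rot: [-3.141, 0.0, -1.894]
force: [-0.2, -0.4, 0.3]
width: 0.0874
```

```bash
python3 go.py -19.5 0 0.1995; cat > look.py <<'E'
import sys
from station import *
from h import *
k=sys.argv[1]
f=grab_frame("top");np.savez(f"pics/top{k}.npz",**f);th=1.2457;t=np.array([.5507,-.0153])
g=grab_frame("scene");np.savez(f"pics/scene{k}.npz",**g)
cv2.imwrite(f"pics/both{k}.png",np.hstack([cv2.resize(f["frame"][80:340,140:390],(400,416)),cv2.resize(g["frame"][150:350,180:440],(400,308)).__class__(shape=(416,400,3),dtype=np.uint8)*0+cv2.copyMakeBorder(cv2.resize(g["frame"][150:350,180:440],(400,308)),0,108,0,0,0)]))
E
sed -i 's/,cv2.resize(g\["frame"\]\[150:350,180:440\],(400,308)).__class__.*\*0+cv2/,cv2/' look.py; python3 look.py 2
```

```text
t 6.3 pos [ 0.5127 -0.1221  0.1992] rot [-3.1413e+00  2.0000e-04 -1.8938e+00] F [-0.22 -0.35  0.31]
board now mm [-113.4    1.9] offset cm [-9.39 -0.21 -0.03] turn 0.12
```

View pics/both2.png

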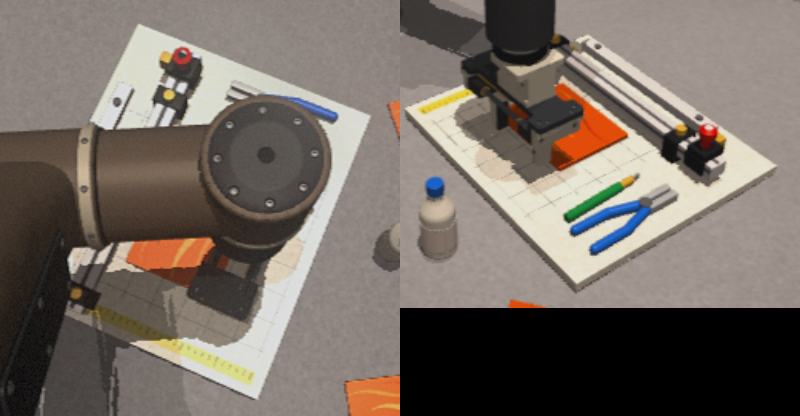

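The scene view shows the plate flat and square ahead of the fingers, with its right front corner at about (625,135). The end blocks are clear, so I continue.

Request:
{"op": "send_rows", "data": {"motion": [{"offset": [-0.4, 0, 0], "turn": 0}, {"offset": [-0.8, 0, 0], "turn": 0}, {"offset": [-1.2, 0, 0], "turn": 0}, {"offset": [-1.6, 0, 0], "turn": 0}, {"offset": [-2.0, 0, 0], "turn": 0}, {"offset": [-2.4, 0, 0], "turn": 0}, {"offset": [-2.8, 0, 0], "turn": 0}, {"offset": [-3.2, 0, 0], "turn": 0}]}}

```text
t: 7.2
eef_pos: [0.5228, -0.0918, 0.1992]
ee_rot: [3.142, -0.0, -1.894]
force: [-0.9, -2.4, 1.1]
width: 0.0874
```

Request:
{"op": "send_rows", "data": {"motion": [{"offset": [-0.4, 0, 0], "turn": 0}, {"offset": [-0.8, 0, 0], "turn": 0}, {"offset": [-1.2, 0, 0], "turn": 0}, {"offset": [-1.6, 0, 0], "turn": 0}, {"offset": [-2.0, 0, 0], "turn": 0}, {"offset": [-2.4, 0, 0], "turn": 0}, {"offset": [-2.8, 0, 0], "turn": 0}, {"offset": [-3.2, 0, 0], "turn": 0}]}}

```text
t: 8.0
eef_pos: [0.5329, -0.0615, 0.1992]
ee_rot: [3.142, -0.0, -1.894]
force: [-1.3, -2.8, 1.2]
width: 0.0874
```

Request:
{"op": "send_rows", "data": {"motion": [{"offset": [-0.3, 0, 0], "turn": 0}, {"offset": [-0.5, 0, 0], "turn": 0}, {"offset": [-0.7, 0, 0], "turn": 0}, {"offset": [-0.9, 0, 0], "turn": 0}, {"offset": [-1.1, 0, 0], "turn": 0}, {"offset": [-1.3, 0, 0], "turn": 0}, {"offset": [-1.5, 0, 0], "turn": 0}, {"offset": [-1.6, 0, 0], "turn": 0}]}}

```text
t: 8.8
eef_pos: [0.538, -0.0464, 0.1992]
ee_rot: [3.142, 0.0, -1.894]
force: [-0.9, -2.8, 2.9]
width: 0.0878
```

```bash
python3 go.py -19.5 0 0.1995
```

```text
t 8.8 pos [ 0.538  -0.0464  0.1992] rot [ 3.1416  0.     -1.894 ] F [-0.87 -2.77  2.86]
board now mm [-33.6   2.1] offset cm [-1.41 -0.21 -0.03] turn 0.11
```

Request:
{"op": "send_rows", "data": {"motion": [{"offset": [-0.1, 0, 0], "turn": 0}, {"offset": [-0.2, 0, 0], "turn": 0}, {"offset": [-0.3, 0, 0], "turn": 0}, {"offset": [-0.4, 0, 0], "turn": 0}, {"offset": [-0.5, 0, 0], "turn": 0}, {"offset": [-0.6, 0, 0], "turn": 0}, {"offset": [-0.7, 0, 0], "turn": 0}, {"offset": [-0.8, 0, 0], "turn": 0}]}}

```text
t: 9.6
eef_pos: [0.5405, -0.0389, 0.1992]
ee_rot: [-3.142, 0.0, -1.894]
force: [-0.7, -2.7, 0.9]
width: 0.088
```

```bash
python3 go.py -19.5 0 0.1995; python3 look.py 3
```

```text
t 9.6 pos [ 0.5405 -0.0389  0.1992] rot [-3.1416  0.     -1.8941] F [-0.72 -2.7   0.94]
board now mm [-25.7   2.1] offset cm [-0.62 -0.21 -0.03] turn 0.1
```

View pics/both3.png

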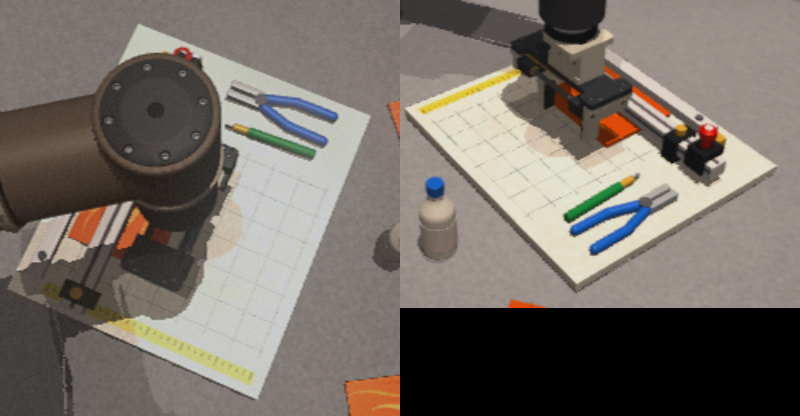

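The plate is under the bar and nearly at the fence. In the scene panel a strip of it shows beyond the bar, near (650,95). I finish with 1 mm and 0.5 mm steps while watching the force.

Request:
{"op": "send_rows", "data": {"motion": [{"offset": [-0.1, 0, 0], "turn": 0}, {"offset": [-0.2, 0, 0], "turn": 0}, {"offset": [-0.3, 0, 0], "turn": 0}, {"offset": [-0.4, 0, 0], "turn": 0}]}}

```text
t: 10.1
eef_pos: [0.5418, -0.0352, 0.1991]
ee_rot: [3.142, -0.0, -1.894]
force: [-1.1, -3.2, 1.5]
width: 0.0877
```

Request:
{"op": "send_rows", "data": {"motion": [{"offset": [-0.05, 0, 0], "turn": 0}, {"offset": [-0.1, 0, 0], "turn": 0}, {"offset": [-0.1, 0, 0], "turn": 0}]}}

```text
t: 10.4
eef_pos: [0.5421, -0.0342, 0.1992]
ee_rot: [-3.142, 0.0, -1.894]
force: [-0.6, -3.4, 1.6]
width: 0.0874
```

Request:
{"op": "send_rows", "data": {"motion": [{"offset": [-0.05, 0, 0], "turn": 0}, {"offset": [-0.1, 0, 0], "turn": 0}, {"offset": [-0.1, 0, 0], "turn": 0}]}}

```text
t: 10.7
eef_pos: [0.5424, -0.0333, 0.1992]
ee_rot: [3.142, -0.0, -1.894]
force: [-1.4, -2.2, 2.9]
width: 0.0877
```

Request:
{"op": "send_rows", "data": {"motion": [{"offset": [-0.05, 0, 0], "turn": 0}, {"offset": [-0.1, 0, 0], "turn": 0}, {"offset": [-0.1, 0, 0], "turn": 0}]}}

```text
t: 11.0
eef_pos: [0.5426, -0.0328, 0.1992]
ee_rot: [3.141, -0.001, -1.894]
force: [-1.7, -6.6, 1.4]
width: 0.0878
```

The force has risen to 6.8 N and the arm lags, which points to fence contact. A few more small steps should seat the edge fully.

Request:
{"op": "send_rows", "data": {"motion": [{"offset": [-0.05, 0, 0], "turn": 0}, {"offset": [-0.05, 0, 0], "turn": 0}, {"offset": [-0.05, 0, 0], "turn": 0}]}}

```text
t: 11.3
eef_pos: [0.5426, -0.0327, 0.1992]
ee_rot: [3.141, -0.001, -1.894]
force: [-2.1, -7.7, 2.9]
width: 0.0875
```

```bash
python3 go.py -19.5 0 0.1995; python3 -c "
from station import *
print(get_state()['moment'])"
```

```text
t 11.3 pos [ 0.5426 -0.0327  0.1992] rot [ 3.1410e+00 -1.3000e-03 -1.8943e+00] F [-2.07 -7.74  2.92]
board now mm [-19.    2.1] offset cm [ 0.05 -0.21 -0.03] turn 0.09
[-3.1814193   0.21622426 -0.03012737]
```

Request:
{"op": "send_rows", "data": {"motion": [{"offset": [-0.05, 0, 0], "turn": 0}, {"offset": [-0.05, 0, 0], "turn": 0}, {"offset": [-0.05, 0, 0], "turn": 0}]}}

```text
t: 11.6
eef_pos: [0.5427, -0.0325, 0.1992]
ee_rot: [3.141, -0.002, -1.894]
force: [-1.0, -10.8, 2.3]
width: 0.0879
```

```bash
python3 go.py -40 0 0.1995; python3 -c "
from station import *
for i in range(4):
    grab_frame('wrist');s=get_state();print(s['moment'].round(3),s['force'].round(2))"
```

```text
t 11.6 pos [ 0.5427 -0.0325  0.1992] rot [ 3.1408e+00 -1.8000e-03 -1.8943e+00] F [ -1.   -10.85   2.31]
board now mm [-18.9   2.1] offset cm [ 2.11 -0.21 -0.03] turn 0.09
[-3.985  0.105 -0.076] [ -0.73 -10.16   2.93]
[-4.001  0.115 -0.029] [ -1.07 -10.86   2.42]
[-3.987  0.128 -0.072] [ -0.77 -10.84   2.94]
[-4.05   0.076  0.04 ] [ -1.33 -11.5    3.21]
```

The plate is firmly seated at about 11 N, and the moment about the vertical is near zero, so the load is even. I back straight off, lift, and swing to the right for a check.

Request:
{"op": "send_rows", "data": {"motion": [{"offset": [0.3, 0, 0], "turn": 0}, {"offset": [0.8, 0, 0], "turn": 0}, {"offset": [2, 0, 0], "turn": 0}, {"offset": [3.5, 0, 0], "turn": 0}, {"offset": [4.5, 0, -1], "turn": 0}, {"offset": [5, 0, -4], "turn": 0}, {"offset": [5, 0, -8], "turn": 0}, {"offset": [5, 0, -12], "turn": 0}]}}

```text
t: 12.6
eef_pos: [0.5265, -0.0799, 0.321]
ee_rot: [3.141, -0.0, -1.895]
force: [0.9, 0.0, -0.8]
width: 0.0879
```

```bash
python3 go.py -60 0 0.4; python3 - <<'E'
from station import *; import numpy as np
s=get_state();w=np.array([.2,-.52,.4])-s["eef_pos"];y=s["ee_rot"][2]
print(w@[np.cos(y),np.sin(y),0],w@[np.sin(y),-np.cos(y),0],w[2],s["q"].round(2))
E
```

```text
t 12.6 pos [ 0.5265 -0.0799  0.321 ] rot [ 3.1411e+00 -3.0000e-04 -1.8951e+00] F [ 0.94  0.03 -0.81]
board now mm [-69.    2.3] offset cm [-0.9  -0.23 -7.9 ] turn 0.04
0.5211398972551246 0.1692103484379347 0.078963573892533 [ 0.22  0.2  -0.42  0.   -0.96 -0.54]
```

Request:
{"op": "send_rows", "data": {"motion": [{"offset": [2, 0, -3], "turn": 0}, {"offset": [5, 1, -6], "turn": 0}, {"offset": [9, 2, -8], "turn": 0}, {"offset": [13, 3.5, -8], "turn": 0}, {"offset": [17, 5, -8], "turn": 0}, {"offset": [21, 6.5, -8], "turn": 0}, {"offset": [25, 8, -8], "turn": 0}, {"offset": [29, 9.5, -8], "turn": 0}]}}

```text
t: 13.4
eef_pos: [0.3427, -0.325, 0.4002]
ee_rot: [-3.14, -0.0, -1.894]
force: [0.3, -0.9, 0.1]
width: 0.0875
```

Request:
{"op": "send_rows", "data": {"motion": [{"offset": [4, 1.3, 0], "turn": 0}, {"offset": [8, 2.6, 0], "turn": 0}, {"offset": [12, 4, 0], "turn": 0}, {"offset": [16, 5.2, 0], "turn": 0}, {"offset": [20, 6.5, 0], "turn": 0}, {"offset": [23, 7.5, 0], "turn": 0}, {"offset": [23, 7.5, 0], "turn": 0}]}}

```text
t: 14.1
eef_pos: [0.1977, -0.5202, 0.3994]
ee_rot: [3.141, -0.0, -1.898]
force: [-0.1, -0.2, -0.4]
width: 0.0876
```

```bash
python3 look.py 4; python3 - <<'E'
from h import *
f=np.load("pics/top4.npz");g=np.load("pics/scene4.npz")
a=cv2.resize(f["frame"][85:285,135:335],(600,600),interpolation=cv2.INTER_CUBIC);cv2.imwrite("pics/fin.png",a)
cv2.imwrite("pics/fin2.png",cv2.resize(g["frame"][150:300,220:420],(800,600),interpolation=cv2.INTER_CUBIC))
E
```

```text
(no output)
```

View pics/fin.png

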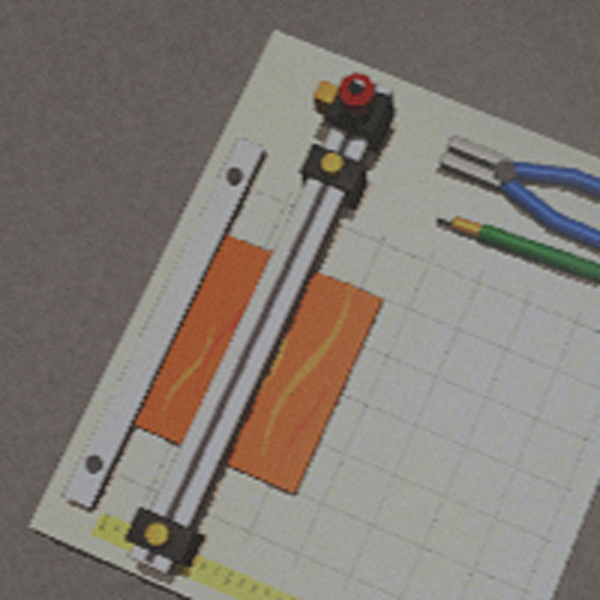

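View pics/fin2.png

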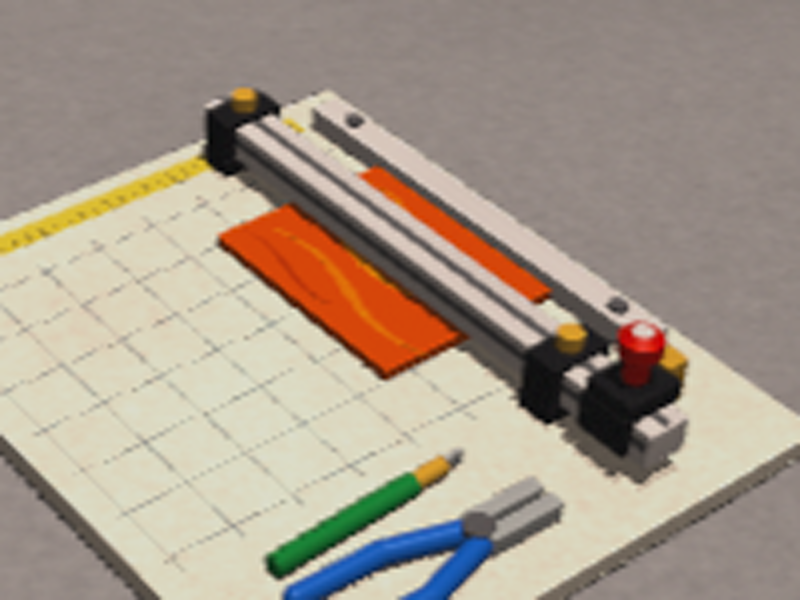

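In the top crop the plate sits under the bar with its leading edge at the fence, from (235,238) to (140,425). The trailing edge runs from (382,298) to (297,492). In the scene crop the plate lies flat and the cutter, pliers and carriage are undisturbed. Now I measure how flush it is.

```bash
python3 - <<'E'
from h import *
from scipy.stats import theilslopes
th=1.2457;t=np.array([.5507,-.0153]);R=np.array([[np.cos(th),-np.sin(th)],[np.sin(th),np.cos(th)]])
for n in ("top","scene"):
    f=np.load(f"pics/{n}4.npz");h=cv2.cvtColor(f["frame"],cv2.COLOR_BGR2HSV).astype(np.float32)
    # sample saturation / value along board-x lines at plate-top height, from board frame
    def edge(x0,x1,y,z,ch,rise):
        xs=np.arange(x0,x1,.25);W=np.c_[np.c_[xs,np.full_like(xs,y)]@R.T/1000+t,np.full_like(xs,z)]
        uv=proj(f,W).astype(np.float32);v=cv2.remap(h[:,:,ch],uv[:,0].reshape(1,-1),uv[:,1].reshape(1,-1),cv2.INTER_LINEAR)[0]
        d=np.convolve(v,np.r_[np.ones(12),-np.ones(12)],"same")*rise;d[:12]=d[-12:]=-1e9
        return xs[d.argmax()]
    ys=np.arange(-68,73,6)
    for name,a in (("trail",(-40,25,.026,1,1)),("lead",(90,140,.026,1,-1))):
        x=np.array([edge(a[0],a[1],y,a[2],a[3],a[4]) for y in ys]);s,i,_,_=theilslopes(x,ys)
        print(n,name,"x at y=0 %.1f slope deg %.2f mad %.2f"%(i,np.degrees(np.arctan(s)),np.median(abs(x-i-s*ys))))
    ys=np.r_[-135:-95:5,95:140:5].astype(float)
    for nm,z,zr in (("fence top-edge",.034,1),("fence foot",.018,-1)):
        x=np.array([edge(95,140,y,z,2,zr) for y in ys]);s,i,_,_=theilslopes(x,ys)
        print(n,nm,"x %.1f slope %.2f mad %.2f"%(i,np.degrees(np.arctan(s)),np.median(abs(x-i-s*ys))))
E
```

```text
top trail x at y=0 -10.2 slope deg 0.00 mad 0.00
top lead x at y=0 120.8 slope deg 0.00 mad 0.25
top fence top-edge x 120.7 slope -0.12 mad 0.20
top fence foot x 120.6 slope -0.19 mad 0.53
scene trail x at y=0 -13.0 slope deg -0.15 mad 0.30
scene lead x at y=0 122.5 slope deg 0.00 mad 0.12
scene fence top-edge x 121.5 slope 0.00 mad 0.25
scene fence foot x 118.8 slope 1.63 mad 1.11
```

The leading edge measures x = 120.8 mm against the fence face at 120.6–120.7 mm, parallel within about 0.2°. The trailing edge is at -10.2 mm, with -10 nominal. The arm is clear, so I hand the job in.

```bash
python3 -c "
from station import *
s=get_state();print(s['t'],s['force'].round(1),abs(s['qd']).max());print(job_done())"
```

```text
14.2 [-0.7 -0.5 -0.1] 0.03524434405436747
the job is handed in; nothing more can be done
None
```

The amber plate is home against the back fence, and I handed the job in at 14.2 s. I pushed it flat with both open fingertips on its trailing edge, under the bar. The sliding force was about 3 N, and I seated it against the fence at about 11 N. Then I backed off, lifted, and parked the arm clear to the right.

**Last checks, top camera:** the leading edge is at x = 120.8 mm and the fence face at 120.6–120.7 mm. The trailing edge is at -10.2 mm (-10 mm nominal), and the plate and fence are parallel within about 0.2°, at most about 0.5 mm over the plate's length. The carriage, glass cutter and pliers look undisturbed.

**Disagreements:**
- **Scene camera:** it read 2–3 mm differently (trailing edge -13.0 mm, leading edge 122.5 mm). Its initial board-corner fit had residuals up to about 9 mm, and its line for the foot of the fence was noisy, so I relied on the top camera.
- **Moment reading:** the horizontal moment at contact did not match a simple lever-arm estimate. I used only the near-zero moment about the vertical, as a sign that the load was even.

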